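Check a gouge's edge under the magnifier lamp

TASK

Take the fishtail gouge (the one whose blade flares out wide at the end) by its handle, draw it back lengthwise out of the tool rack, tip it so that the blade slopes up at about 40 degrees, and hold its cutting edge under the middle of the magnifier lamp's lens, about 10 cm below the glass, for inspection. Finish still holding it there, steady and clear of everything; do not knock the lamp or let the gouge knock the table or the board, and leave the other tools and pieces where they are.

Things in the scene. Friction and masses are not known exactly. Their poses are not given: they have to be found in the camera images.
- gouge: Fishtail gouge, 240 mm, 0.10 to 0.17 kg; its blade alone flares (to 31 mm at the edge; the others stay under 15). Origin on its axis where handle meets ferrule (balance point 16 mm ahead); +x along the axis to the edge, z up in the rack. Handle x = -125..0 mm, octagonal, 25 across the side flats; brass ferrule 17 thick to 12, shank 9 thick to 68, blade to 115, within 6 of axis height.
- gouge_grip (a point): Point on the gouge's axis in its handle, 55 mm behind its origin: grip here from above, across the side flats. The handles jut out in front of the rack; this point is 29 mm in front of its front rail, with free table 45 mm below.
- gouge_edge (a point): Middle of the gouge's cutting edge, on its axis, 115 mm ahead of its origin and 170 mm ahead of gouge_grip.
- rack: Fixed wooden rack, 4 tools level side by side in any order, handles jutting out to rack -x (robot side), blades to +x. Origin on the table below the row of tool origins, mid-width; z up. Tool axes 45 mm above the table at rack y = -93, -31, 31, 93 mm. Base board 262 wide, 12 thick, x = -35..130; side cheeks 42 high. Front rail x = -26..-10, 44 mm high: handles in open notches 31 wide.
- rack_keeper (a point): Middle of the top of the rack's rear rail, 75 mm above the table (rack x = 37..63). The shanks pass through closed slots 38 mm wide, from 4.5 mm below to 17.5 mm above the tool axis, so no tool lifts straight out: raise it about 6 mm, then draw it back lengthwise 85 mm or more till the edge is clear in front of this rail, then lift.
- lamp: Fixed white magnifier lamp: level ring head 208 mm across, 40 mm thick, round clear lens 131 mm across, on two-bar arms from a round foot 210 mm across centred at lamp x = 100, y = -320 mm; the arms rise to 440 mm at an elbow beyond the foot and reach the head from its -y side. Origin on the table straight below the lens; z up.
- lamp_lens (a point): Middle of the underside of the lens, 380 mm above the table. The ring's lower rim is at 372 mm.
- table: The table, its top at height 0.
- narrow_gouge: In the rack, leave alone: same handle and length as the fishtail gouge, but a blade 8 mm wide with parallel sides.
- v_tool: In the rack, leave alone: same handle and length as the fishtail gouge, but a blade of V section, 12 mm wide with parallel sides.
- skew_chisel: In the rack, leave alone: same handle and length as the fishtail gouge, but a blade 14 mm wide, flat, parallel-sided with a slanted end.
- blank: Pale board 170 x 220 x 25 mm with a started rosette, loose on the table under the lamp. Origin at the centre of its underside. Leave alone.
- mallet: Round carver's mallet standing on its head at the robot's right, 74 mm thick and 226 mm tall. Origin at its foot. Leave alone.
- goblet: Turned pale goblet 150 mm tall, 77 mm across, at the right. Origin at its foot. Leave alone.
- vase: Turned two-tone vase 205 mm tall, 120 mm across, left of the rack. Origin at its foot. Leave alone.
- stone: Grey sharpening stone on a wooden base, 55 x 200 x 26 mm, lying nearer the robot than rack and lamp. Origin at the centre of its underside. Leave alone.

How it is judged (in metres and radians):
On the way:
1. the gouge is held in the fingers with its cutting edge drawn back out of the rear rail, touching the rack no more (contact force between the fingers and gouge above 2 N and x of gouge_edge in the frame of rack below 0.035 m and contact force between gouge and rack below 0.2 N), for 0.1 s.
At the end, for the whole second after the job is handed in: Gouge gripped, still (0.03 m/s, 0.25 rad/s), touching only the fingers; edge within 30 mm of the lens axis, 60 to 140 mm below the lens; blade sloping up 23 to 57 degrees from level; other tools, board, mallet, goblet, vase and stone within 25 mm of their places (horizontal distance between gouge_edge and lamp_lens below 0.03 m and z of gouge_edge in the frame of lamp_lens between -0.14 and -0.06 m and angle between gouge's own x axis and vertical between 0.56 and 1.18 rad and contact force between the fingers and gouge above 2 N and contact force between gouge and rack below 0.2 N and contact force between gouge and lamp below 0.2 N and contact force between gouge and table below 0.2 N and contact force between gouge and narrow_gouge below 0.2 N and contact force between gouge and v_tool below 0.2 N and contact force between gouge and skew_chisel below 0.2 N and contact force between gouge and blank below 0.2 N and contact force between gouge and mallet below 0.2 N and contact force between gouge and goblet below 0.2 N and contact force between gouge and vase below 0.2 N and contact force between gouge and stone below 0.2 N and linear speed of gouge below 0.03 m/s and angular speed of gouge below 0.25 rad/s and distance of each of narrow_gouge, v_tool, skew_chisel, blank, mallet, goblet, vase, stone from where it was at the start of the episode below 0.025 m); the arm keeps its last pose, push and grip.
It fails at once if the lamp is struck (over 8 N) (contact force between anything else and lamp above 8 N).
It fails at once if the gouge knocks the table or the board (over 5 N) (contact force between gouge and table above 5 N or contact force between gouge and blank above 5 N).
It fails at once if another tool or piece is pushed more than 40 mm from its place (distance of any of narrow_gouge, v_tool, skew_chisel, blank, mallet, goblet, vase, stone from where it was at the start of the episode above 0.04 m).
It also fails if it takes over 35 s, if anything falls off the work surface, if the arm or the gripper's body presses on something with over 40 N, if the wrist force passes 120 N, or if a joint passes its speed limit or range.

ROBOT

A 6-joint arm with a two-finger parallel gripper is mounted at the origin on the work surface. World frame = base frame: x ahead of the robot, y to its left, z up, the work surface at z = 0. Lengths are in m, angles in degrees, forces in N, time in s.
With the tool pointing down it reaches from about 0.3 to 1 m from the base axis. Payload 5.1 kg.
Tool frame: the origin (TCP) lies between the finger pads, 19 mm behind the fingertips; this is the grasp point; z points along the fingers, y is the line along which they close (so a half turn about z gives the same grasp; the last joint's range is limited). The gripper opens to 95 mm and grips with 3 to 60 N. Pads are 20 mm wide; open, the fingers measure 119 mm over their backs; the gripper's body (75 mm by 180 mm) begins 59 mm behind the grasp point.
Start: joints at [60.298, 7.093, 94.555, -0, 78.352, -4.733], TCP at [0.274, 0.589, 0.233] pointing down, gripper open.
Joint ranges: [-149.61, 149.61], [-58.7, 133.49], [1.44, 155.28], [-77.14, 257.14], [18.33, 153.61], [-166.67, 166.67]. Speed limits (degrees/s): [147.25, 147.25, 180, 180, 180, 180].

INTERFACE

Orientations are given as a 3x3 rotation matrix whose columns are the frame's x, y, z axes.
In Python, from plant import bot gives the robot as it stands.
- The arm moves only by the shell command python3 -m jog 'ROWS' [FORCE]. ROWS is JSON, a list of rows, each an object of numbers: "x", "y", "z": the shift along the world's x, y, z in units of 30 mm (1.0 is 30 mm); "rx", "ry", "rz": the turn, a rotation vector about the world's x, y, z in units of 6 degrees (1.0 is 6 degrees); "fingers": the opening, from 0 (shut) to 1 (fully open). In form: [{"x": .., "y": .., "z": .., "rx": .., "ry": .., "rz": .., "fingers": ..}, ...]. A call has 1 to 12 rows; each row shifts and turns the commanded pose from where the row before left it; what a row does not reach is not made up. A row lasts 1/12 s, in which the tool goes at most 41.7 mm and 7.16 degrees, less where a joint would pass 70% of its speed; a pose out of reach is approached as far as the arm can. A call is refused whole if a number of a shift passes 1 or a number of a turn 1, either way. A call with a gripper value outside its range is refused whole. The fingers move at their own pace and stop on an object; FORCE is the grip in N (left out, the last holds). Time passes only in rows, so rows that do not move let the fingers close. It gives the time, the measured TCP pose, the force, the opening and the grip force at its end, in the units of the state.
- bot.get_state(): the state, without advancing time (a new reading comes with each control period).
- bot.read_camera(name): name is "side" or "top"; returns the picture (384x512x3 uint8, red, green, blue); there is no depth.
- bot.camera_model(name): a dict with "camera_matrix" (3x3 intrinsics, pixels), "pose" (4x4, takes a point from camera to world coordinates). Camera axes: x right, y up, looking along -z (the intrinsics and any distortion apply to the point x, -y, -z); pixel columns grow to the right and rows downward; lengths in m; the calibration is good to about 2 mm. A picture is of the moment at which its call begins. camera_model takes no time and is no camera call.
- bot.sign_off(): hands the job in; it is judged then, once.
Trained networks look in the newest picture that a camera, given by its name, has taken for a name from the list of things; names that differ only in an ending like _2 or _b are one class to them, and where a whole thing is asked for, a point or a joint stands for the part that bears it (a point fixed in the world has none). Each returns a list of dicts, best first, with "score" (0 to 1); they miss things now and then, are a little off and sometimes report something else, mostly with a low value. They report only what shows in the picture. A call takes as long as a camera call.
- bot.cut_out(target, camera): "mask" (384x512 bool, what is visible of it) and "rect" ([left, top, right, bottom] in pixels, round what is visible of it).
- bot.spot_point(target, camera): "xy" ([column, row] in pixels: a listed point, or the origin of a listed thing).
The state is a dict: "time": time; "joint_positions": joint angles; "joint_vel": joint speeds; "tau": joint torques, N m; "ee_pos": TCP position; "tcp_rot": TCP orientation; "wrist_force": force on the tool from outside, world axes, zero at the start; "ft_torque": the same for the moment, N m; "opening": opening from 0.0 (shut) to 1.0 (fully open); "gripper_force": force on a finger pad.
Only numpy, scipy, OpenCV 4.12 (cv2) and the standard library are available. Lean on these libraries where they do the work, as an engineer would, in place of code of your own. Each camera call takes 0.05 s, during which the arm holds its last target. There are 200 camera calls.

## Working session

There is one attempt and no reset: what is moved stays moved. The work goes in short steps, Python scripts to look and compute and a shell command to move; the robot and the scene stay as the last step left them, time stands still between calls to the robot, and variables do not carry over. Pictures are saved under pics/ and viewed, at most 10 in all, crops included, and the job is handed in when it is done.

```bash
mkdir -p pics
python3 - <<'E'
from plant import bot
import cv2,numpy as np
for c in ["side","top"]:
    im=bot.read_camera(c); cv2.imwrite(f"pics/{c}0.png",im[:,:,::-1])
    m=bot.camera_model(c); print(c,np.round(m["camera_matrix"],1).tolist(),np.round(m["pose"],3).tolist(), [k for k in m])
    for t in ["gouge_grip","gouge_edge","gouge","rack_keeper","rack","lamp_lens","lamp","narrow_gouge","v_tool","skew_chisel","blank","mallet","goblet","vase","stone"]:
        print(t,[(np.round(d["xy"],1).tolist(),round(d["score"],2)) for d in bot.spot_point(t,c)][:3])
E
```

```text
side [[404.2, 0.0, 258.9], [0.0, 404.2, 189.2], [0.0, 0.0, 1.0]] [[0.865, 0.366, -0.342, 0.093], [-0.501, 0.649, -0.573, -0.702], [0.012, 0.667, 0.745, 1.217], [0.0, 0.0, 0.0, 1.0]] ['camera_matrix', 'pose']
gouge_grip [([229.2, 200.1], 0.76)]
gouge_edge [([254.4, 173.5], 0.75), ([237.4, 190.1], 0.47)]
gouge [([236.8, 190.2], 0.56), ([256.8, 208.2], 0.19)]
rack_keeper [([266.1, 191.6], 0.76)]
rack [([255.6, 210.5], 0.9), ([325.8, 211.9], 0.5), ([270.7, 210.2], 0.18)]
lamp_lens [([323.7, 212.9], 0.81)]
lamp [([265.0, 190.1], 0.24)]
narrow_gouge [([262.7, 204.2], 0.75)]
v_tool [([269.8, 210.8], 0.61)]
skew_chisel []
blank [([303.2, 282.0], 0.67), ([263.0, 204.7], 0.29), ([256.1, 174.4], 0.16)]
mallet [([272.1, 370.8], 0.8)]
goblet [([306.7, 357.2], 0.78), ([306.1, 284.1], 0.37)]
vase [([213.9, 152.7], 0.74)]
stone [([239.4, 283.2], 0.92), ([305.5, 358.9], 0.31)]
top [[369.8, 0.0, 256.6], [0.0, 369.8, 192.4], [0.0, 0.0, 1.0]] [[0.022, 0.973, -0.231, 0.258], [-1.0, 0.023, 0.002, 0.038], [0.007, 0.231, 0.973, 1.465], [0.0, 0.0, 0.0, 1.0]] ['camera_matrix', 'pose']
gouge_grip [([207.4, 213.9], 0.6)]
gouge_edge [([194.7, 171.9], 0.78)]
gouge [([202.8, 199.1], 0.66)]
rack_keeper [([220.9, 179.8], 0.8), ([338.5, 173.2], 0.63)]
rack [([227.3, 193.8], 0.62)]
lamp_lens [([338.3, 175.4], 0.75), ([364.2, 237.7], 0.2)]
lamp []
narrow_gouge []
v_tool [([247.0, 181.2], 0.75), ([226.9, 196.4], 0.73)]
skew_chisel [([215.0, 197.1], 0.78)]
blank [([316.9, 199.1], 0.57)]
mallet [([367.1, 268.6], 0.67)]
goblet [([364.1, 239.7], 0.88)]
vase [([137.7, 195.5], 0.59)]
stone [([291.0, 255.5], 0.71)]
```

```bash
cat > h.py <<'E'
import numpy as np
from plant import bot
def proj(c,p):
    m=bot.camera_model(c);K=np.array(m["camera_matrix"]);T=np.array(m["pose"])
    q=T[:3,:3].T@(np.asarray(p,float)-T[:3,3]);q=K@np.array([q[0],-q[1],-q[2]]);return q[:2]/q[2]
def ray(c,uv):
    m=bot.camera_model(c);K=np.array(m["camera_matrix"]);T=np.array(m["pose"])
    d=np.linalg.solve(K,[uv[0],uv[1],1]);d=T[:3,:3]@np.array([d[0],-d[1],-d[2]]);return T[:3,3],d
def onz(c,uv,z):
    o,d=ray(c,uv);return o+d*(z-o[2])/d[2]
E
python3 - <<'E'
from h import *
import cv2
S=dict(grip=((229.2,200.1),(207.4,213.9),.045),edge=((254.4,173.5),(194.7,171.9),.045),gouge=((236.8,190.2),(202.8,199.1),.045),keeper=((266.1,191.6),(220.9,179.8),.075),rack=((255.6,210.5),(227.3,193.8),0),lens=((323.7,212.9),(338.3,175.4),.38),blank=((303.2,282),(316.9,199.1),0),mallet=((272.1,370.8),(367.1,268.6),0),goblet=((306.7,357.2),(364.1,239.7),0),vase=((213.9,152.7),(137.7,195.5),0),stone=((239.4,283.2),(291,255.5),0))
for k,(a,b,z) in S.items(): print(k,onz("side",a,z).round(3),onz("top",b,z).round(3))
a=cv2.imread("pics/side0.png")[100:300,170:370];b=cv2.imread("pics/top0.png")[120:270,150:400]
cv2.imwrite("pics/c1.png",cv2.resize(a,None,fx=3,fy=3,interpolation=2));cv2.imwrite("pics/c2.png",cv2.resize(b,None,fx=3.2,fy=3.2,interpolation=2))
print(bot.get_state()["tcp_rot"])
E
```

```text
grip [0.505 0.207 0.045] [0.504 0.224 0.045]
edge [0.658 0.282 0.045] [0.673 0.284 0.045]
gouge [0.554 0.237 0.045] [0.563 0.246 0.045]
keeper [0.635 0.153 0.075] [0.635 0.175 0.075]
rack [0.586 0.145 0.   ] [0.597 0.154 0.   ]
lens [ 0.585 -0.215  0.38 ] [ 0.574 -0.212  0.38 ]
blank [ 0.572 -0.201  0.   ] [ 0.583 -0.21   0.   ]
mallet [ 0.333 -0.393  0.   ] [ 0.311 -0.401  0.   ]
goblet [ 0.441 -0.411  0.   ] [ 0.423 -0.395  0.   ]
vase [0.588 0.518 0.   ] [0.581 0.516 0.   ]
stone [ 0.384 -0.099  0.   ] [ 0.355 -0.105  0.   ]
[[-9.06525281e-01  4.22151531e-01  1.08550562e-05]
 [ 4.22151531e-01  9.06525281e-01 -1.85781089e-05]
 [-1.76831599e-05 -1.22590468e-05 -1.00000000e+00]]
```

View pics/c1.png

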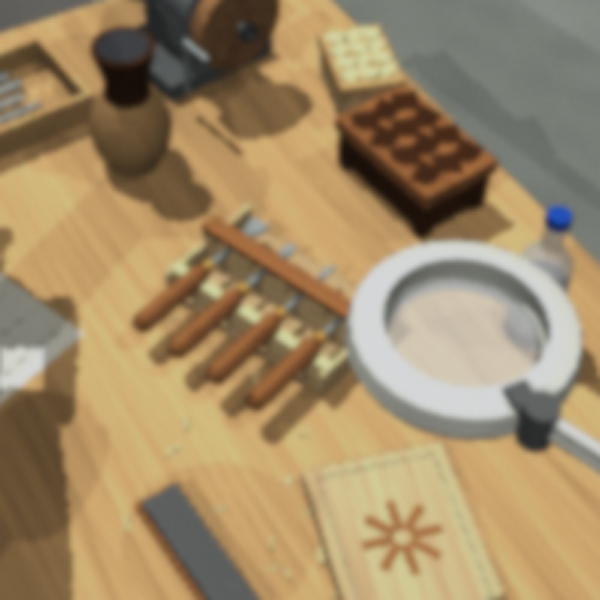

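View pics/c2.png

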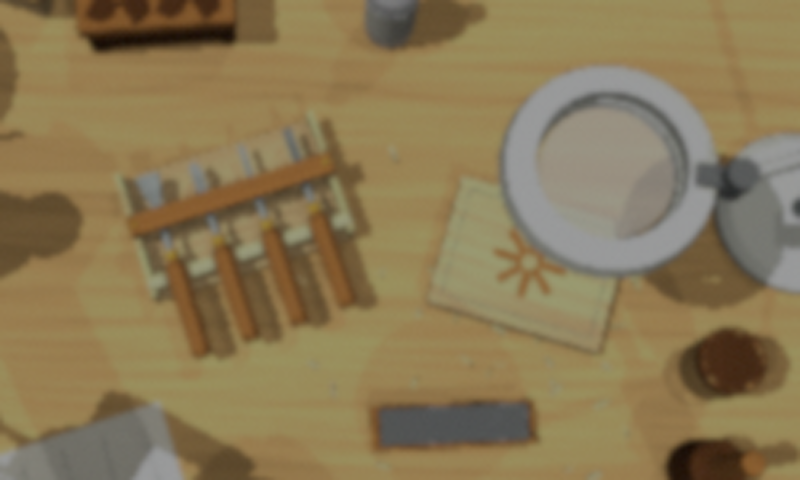

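View pics/side0.png

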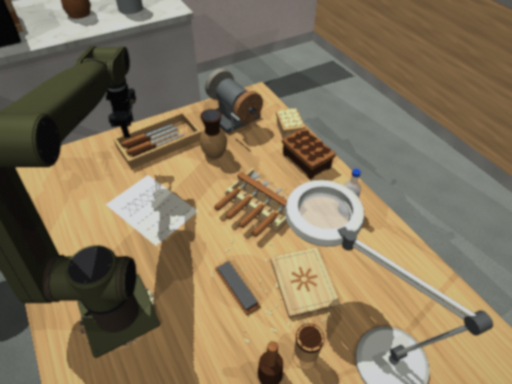

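The fishtail is the leftmost tool: its wide blade is at about (197,178) in the top view and (255,174) in the side view. The lens is to its right. Next I fit the rack pose to all the points together.

Run:
```python
from h import *
import cv2
from scipy.optimize import least_squares
loc=dict(gouge_grip=(-.055,.093,.045),gouge_edge=(.115,.093,.045),gouge=(0,.093,.045),rack_keeper=(.05,0,.075),rack=(0,0,0),skew_chisel=(0,.031,.045),narrow_gouge=(0,-.031,.045),v_tool=(0,-.093,.045))
obs=[]
ims={}
for c in ["side","top"]:
    ims[c]=bot.read_camera(c)
    for t,l in loc.items():
        for d in bot.spot_point(t,c):
            if d["score"]>.4: obs.append((c,l,d["xy"],t))
def W(p,l):
    s,k=np.sin(p[2]),np.cos(p[2]);return [p[0]+k*l[0]-s*l[1],p[1]+s*l[0]+k*l[1],l[2]]
f=lambda p:np.concatenate([proj(c,W(p,l))-xy for c,l,xy,t in obs])
r=least_squares(f,[.59,.15,.35],loss="soft_l1",f_scale=1.5);p=r.x;print("rack",p.round(4),np.degrees(p[2]))
for (c,l,xy,t),e in zip(obs,f(p).reshape(-1,2)): print(c,t,e.round(1))
print("grip",np.round(W(p,loc["gouge_grip"]),4))
out=[]
for c in ims:
    im=cv2.resize(ims[c][:,:,::-1],None,fx=4,fy=4,interpolation=2)
    for y in(.093,.031,-.031,-.093):
        a,b=[tuple((proj(c,W(p,(x,y,.045)))*4+2).astype(int).tolist()) for x in(-.125,.115)]
        cv2.line(im,a,b,(0,0,255),1)
    g=(proj(c,W(p,loc["gouge"]))*4).astype(int);out.append(im[max(0,g[1]-180):g[1]+220,g[0]-120:g[0]+280])
    d=bot.cut_out("gouge",c);print(c,[(round(q["score"],2),q["rect"]) for q in d])
cv2.imwrite("pics/o1.png",np.hstack(out))
# lens
q=[(c,d["xy"]) for c in ims for d in bot.spot_point("lamp_lens",c)[:1]];print([onz(c,x,.38).round(4) for c,x in q])
```

```text
rack [0.5835 0.1505 0.3137] 17.97144515964423
side gouge_grip [ 0.1 -2. ]
side gouge_edge [-1.2  0.3]
side rack_keeper [-0.7 -1.1]
side rack_keeper [35.5 -9.4]
side rack_keeper [  3.1 -14.3]
side rack [0.5 0.2]
side skew_chisel [ 1.5 -0.7]
side narrow_gouge [-0.  2.]
side v_tool [0.4 2.7]
top gouge_grip [ 0.  -0.7]
top gouge_edge [4.1 0.9]
top gouge [-0.5  1. ]
top rack_keeper [-0.8  0.9]
top skew_chisel [0.9 1.6]
top narrow_gouge [-1.   3.7]
top v_tool [-116.1  -48.1]
top v_tool [2.3 3.1]
grip [0.5025 0.222  0.045 ]
side [(0.59, [213.5, 177.4, 257.8, 211.0])]
top [(0.68, [195.0, 172.9, 213.8, 232.8])]
[array([ 0.5814, -0.2111,  0.38  ]), array([ 0.5726, -0.2136,  0.38  ])]
```

View pics/o1.png

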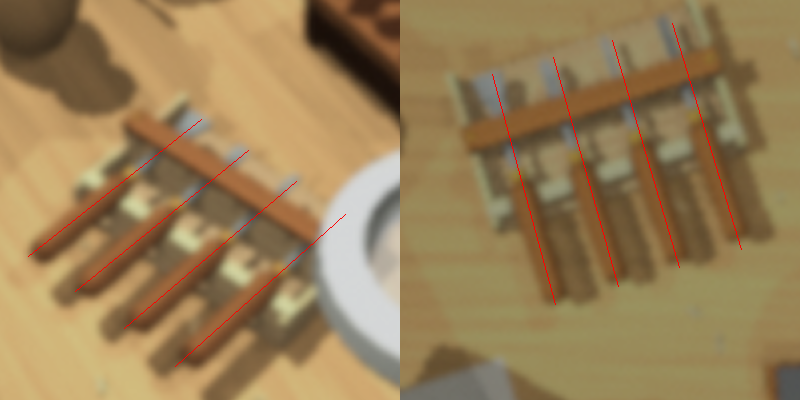

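The model lines fit the handles in both views. The blade ends are about 2 px off to the right in the top view, so the yaw is a little small. I refine it with the masks.

Run:
```python
from h import *
from scipy.optimize import least_squares
def W(p,l):
    s,k=np.sin(p[2]),np.cos(p[2]);return np.array([p[0]+k*l[0]-s*l[1],p[1]+s*l[0]+k*l[1],l[2]])
Y=dict(gouge=.093,skew_chisel=.031,narrow_gouge=-.031,v_tool=-.093)
p0=np.array([.5835,.1505,.3137]);data=[]
for c in ["side","top"]:
    bot.read_camera(c)
    for t,y in Y.items():
        for d in bot.cut_out(t,c):
            if d["score"]<.4: continue
            vs,us=np.nonzero(d["mask"]);P=np.c_[us,vs]+.0
            a,b,o=[proj(c,W(p0,(x,y,.045))) for x in(-.125,.115,0)]
            u=(b-a)/np.linalg.norm(b-a);n=np.array([-u[1],u[0]])
            s=(P-a)@u;h=(P-a)@n;L=np.linalg.norm(b-a)
            k=(s>3)&(s<L*.48)&(abs(h)<9)
            B=(abs(h)<9)&(s>L*.85)
            print(c,t,round(d["score"],2),k.sum(),"s-range",s.min().round(1),s.max().round(1),L.round(1),"blade off",h[B].mean().round(1) if B.any() else None)
            if k.sum()<60: continue
            for q in range(3,int(L*.48),2):
                kk=k&(s>=q)&(s<q+2)
                if kk.sum()>5: data.append((c,y,P[kk].mean(0)))
def f(p):
    r=[]
    for c,y,m in data:
        a,b=[proj(c,W(p,(x,y,.045))) for x in(-.125,0)];u=(b-a)/np.linalg.norm(b-a);r.append((m-a)@[-u[1],u[0]])
    return np.array(r+list((p-p0)[:2]/.01))
r=least_squares(f,p0,loss="soft_l1");p=r.x
print("rack",p.round(4),np.degrees(p[2]),"rms",np.sqrt(np.mean(f(p)**2)),"grip",W(p,(-.055,.093,.045)).round(4),"edge",W(p,(.115,.093,.045)).round(4))
```

```text
side gouge 0.57 166 s-range 0.6 55.6 55.0 blade off -0.5
side skew_chisel 0.72 178 s-range -0.1 34.0 55.7 blade off None
side narrow_gouge 0.58 184 s-range 0.7 56.0 56.4 blade off -0.5
side v_tool 0.78 183 s-range 2.0 43.8 57.1 blade off None
top gouge 0.69 185 s-range 0.2 60.7 59.6 blade off -1.4
top skew_chisel 0.54 155 s-range 0.8 57.9 59.4 blade off -2.0
top narrow_gouge 0.65 147 s-range 1.6 34.1 59.2 blade off None
top narrow_gouge 0.59 0 s-range -58.8 -36.4 59.2 blade off None
top v_tool 0.62 178 s-range 2.4 59.3 59.1 blade off -2.0Traceback (most recent call last):
  File "<stdin>", line 28, in <module>
    return func(*args, **kwargs)
    result = trf(vector_fun.fun, vector_fun.jac, x0, f0, J0, lb, ub, ftol, xtol,
                 gtol, max_nfev, x_scale, loss_function, tr_solver,
                 tr_options.copy(), verbose, callback=callback_wrapped)
    return trf_no_bounds(
        fun, jac, x0, f0, J0, ftol, xtol, gtol, max_nfev, x_scale,
        loss_function, tr_solver, tr_options, verbose, callback=callback)
    J = jac(x)
    self._update_jac()
    ~~~~~~~~~~~~~~~~^^

[... 483 characters left out ...]
d,
                             ^^^^^^^^^^^^^^^^^^^^^^
                             mf)
                             ^^^
    df = [f_eval - f0 for f_eval in f_evals]
                                    ^^^^^^^
    f = np.atleast_1d(self.fun(x, *self.args, **self.kwargs))
                      ~~~~~~~~^^^^^^^^^^^^^^^^^^^^^^^^^^^^^^
    return np.atleast_1d(self.fun(x))
                         ~~~~~~~~^^^
    return self.f(x, *self.args, **self.kwargs)
           ~~~~~~^^^^^^^^^^^^^^^^^^^^^^^^^^^^^^
  File "<stdin>", line 26, in f
  File "h.py", line 4, in proj
    m=bot.camera_model(c);K=np.array(m["camera_matrix"]);T=np.array(m["pose"])
ValueError: time passes only in moves, steps and waits
```

```bash
sed -i 's/^from plant import bot/from plant import bot\nfrom functools import cache\n@cache\ndef cm(c): return bot.camera_model(c)/; s/m=bot.camera_model(c)/m=cm(c)/' h.py
python3 - <<'E'
from h import *
from scipy.optimize import least_squares
def W(p,l):
    s,k=np.sin(p[2]),np.cos(p[2]);return np.array([p[0]+k*l[0]-s*l[1],p[1]+s*l[0]+k*l[1],l[2]])
Y=dict(gouge=.093,skew_chisel=.031,narrow_gouge=-.031,v_tool=-.093)
p0=np.array([.5835,.1505,.3137]);data=[]
for c in ["side","top"]:
    bot.read_camera(c)
    for t,y in Y.items():
        for d in bot.cut_out(t,c)[:1]:
            vs,us=np.nonzero(d["mask"]);P=np.c_[us,vs]+.0
            a,b=[proj(c,W(p0,(x,y,.045))) for x in(-.125,.115)]
            L=np.linalg.norm(b-a);u=(b-a)/L;n=np.array([-u[1],u[0]])
            s=(P-a)@u;h=(P-a)@n;k=abs(h)<9
            if k.sum()<60: continue
            for q in range(3,int(L),2):
                if L*.48<q<L*.85: continue
                kk=k&(s>=q)&(s<q+2)
                if kk.sum()>3: data.append((c,y,P[kk].mean(0)))
def f(p,cs=("side","top")):
    r=[]
    for c,y,m in data:
        if c not in cs: continue
        a,b=[proj(c,W(p,(x,y,.045))) for x in(-.125,0)];u=(b-a)/np.linalg.norm(b-a);r.append((m-a)@[-u[1],u[0]])
    return np.array(r+list((p-p0)[:2]/.01))
for cs in (("side",),("top",),("side","top")):
    p=least_squares(f,p0,loss="soft_l1",args=(cs,)).x
    print(cs,"rack",p.round(4),np.degrees(p[2]).round(2),"rms",np.sqrt(np.mean(f(p,cs)**2)).round(2),"grip",W(p,(-.055,.093,.045)).round(4),"edge",W(p,(.115,.093,.045)).round(4))
s=bot.get_state();print(s["ee_pos"],s["time"])
E
```

```text
('side',) rack [0.5836 0.1501 0.3426] 19.63 rms 0.28 grip [0.5006 0.2193 0.045 ] edge [0.6607 0.2764 0.045 ]
('top',) rack [0.5823 0.1541 0.3449] 19.76 rms 0.28 grip [0.4991 0.223  0.045 ] edge [0.6591 0.2805 0.045 ]
('side', 'top') rack [0.5827 0.1526 0.349 ] 19.99 rms 0.56 grip [0.4993 0.2212 0.045 ] edge [0.659  0.2793 0.045 ]
[0.27439532 0.58923083 0.23344929] 3.7
```

```bash
python3 -m jog '[{"x":0.6,"y":-0.95,"z":-0.2,"rz":0.6,"fingers":0.55},{"x":0.6,"y":-0.95,"z":-0.2,"rz":0.6,"fingers":0.55},{"x":0.6,"y":-0.95,"z":-0.2,"rz":0.6,"fingers":0.55},{"x":0.6,"y":-0.95,"z":-0.2,"rz":0.6,"fingers":0.55},{"x":0.6,"y":-0.95,"z":-0.2,"rz":0.6,"fingers":0.55},{"x":0.6,"y":-0.95,"z":-0.2,"rz":0.6,"fingers":0.55},{"x":0.6,"y":-0.95,"z":-0.2,"rz":0.6,"fingers":0.55},{"x":0.6,"y":-0.95,"z":-0.2,"rz":0.6,"fingers":0.55},{"x":0.6,"y":-0.95,"z":-0.2,"rz":0.6,"fingers":0.55},{"x":0.6,"y":-0.95,"z":-0.2,"rz":0.6,"fingers":0.55},{"x":0.6,"y":-0.95,"z":-0.2,"rz":0.6,"fingers":0.55},{"x":0.6,"y":-0.95,"z":-0.2,"rz":0.6,"fingers":0.55}]'
```

```text
invalid input
```

```bash
python3 -m jog '[{"x":0.6,"y":-0.95,"z":-0.2,"rx":0,"ry":0,"rz":0.6,"fingers":0.55},{"x":0.6,"y":-0.95,"z":-0.2,"rx":0,"ry":0,"rz":0.6,"fingers":0.55},{"x":0.6,"y":-0.95,"z":-0.2,"rx":0,"ry":0,"rz":0.6,"fingers":0.55},{"x":0.6,"y":-0.95,"z":-0.2,"rx":0,"ry":0,"rz":0.6,"fingers":0.55},{"x":0.6,"y":-0.95,"z":-0.2,"rx":0,"ry":0,"rz":0.6,"fingers":0.55},{"x":0.6,"y":-0.95,"z":-0.2,"rx":0,"ry":0,"rz":0.6,"fingers":0.55},{"x":0.6,"y":-0.95,"z":-0.2,"rx":0,"ry":0,"rz":0.6,"fingers":0.55},{"x":0.6,"y":-0.95,"z":-0.2,"rx":0,"ry":0,"rz":0.6,"fingers":0.55},{"x":0.6,"y":-0.95,"z":-0.2,"rx":0,"ry":0,"rz":0.6,"fingers":0.55},{"x":0.6,"y":-0.95,"z":-0.2,"rx":0,"ry":0,"rz":0.6,"fingers":0.55},{"x":0.6,"y":-0.95,"z":-0.2,"rx":0,"ry":0,"rz":0.6,"fingers":0.55},{"x":0.6,"y":-0.95,"z":-0.2,"rx":0,"ry":0,"rz":0.6,"fingers":0.55}]'
```

```text
time: 4.7
ee_pos: [0.4911, 0.2458, 0.1615]
tcp_rot: [[-0.949, -0.316, 0.001], [-0.316, 0.949, 0.0], [-0.001, 0.0, -1.0]]
wrist_force: [1.3, 0.0, -0.1]
opening: 0.548
gripper_force: 0.0
```

```bash
python3 -m jog '[{"x":0.16,"y":-0.43,"z":-0.6,"rx":0,"ry":0,"rz":0.1,"fingers":0.55},{"x":0.16,"y":-0.43,"z":-0.7,"rx":0,"ry":0,"rz":0.12,"fingers":0.55},{"x":0,"y":0,"z":-0.7,"rx":0,"ry":0,"rz":0,"fingers":0.55},{"x":0,"y":0,"z":0,"rx":0,"ry":0,"rz":0,"fingers":0.55}]'
python3 - <<'E'
from h import *
import cv2
out=[]
s=bot.get_state();t=np.array(s["ee_pos"]);R=np.array(s["tcp_rot"]);print(t,np.degrees(np.arctan2(R[1,1],R[0,1])))
g=np.array([.5,.2215,.045]);a=np.radians(19.7);u=np.array([np.cos(a),np.sin(a),0])
for c in["side","top"]:
    im=cv2.resize(bot.read_camera(c)[:,:,::-1],None,fx=5,fy=5,interpolation=2)
    P=lambda x:tuple((proj(c,x)*5+2.5).astype(int).tolist())
    cv2.line(im,P(g-.07*u),P(g+.17*u),(0,0,255),1)
    for q in(-1,1): cv2.circle(im,P(t+R@[0,q*.026,.019]),3,(0,255,0),-1)
    o=P(g);out.append(im[o[1]-250:o[1]+250,o[0]-200:o[0]+200])
cv2.imwrite("pics/h1.png",np.hstack(out))
E
```

```text
time: 5.03
ee_pos: [0.4973, 0.2195, 0.0969]
tcp_rot: [[-0.943, -0.333, -0.008], [-0.333, 0.943, -0.002], [0.008, 0.0, -1.0]]
wrist_force: [-1.5, -0.8, -0.8]
opening: 0.548
gripper_force: 0.0
[0.49732003 0.21954747 0.0969031 ] 109.44640869995763
```

View pics/h1.png

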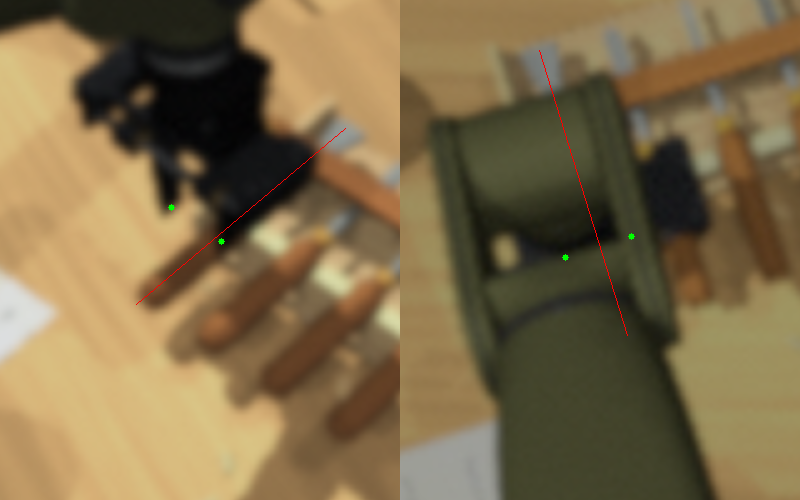

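```bash
python3 -m jog '[{"x":0,"y":0,"z":-0.6,"rx":0,"ry":0,"rz":0.05,"fingers":0.55},{"x":0,"y":0,"z":-0.6,"rx":0,"ry":0,"rz":0,"fingers":0.55},{"x":0,"y":0,"z":-0.55,"rx":0,"ry":0,"rz":0,"fingers":0.55},{"x":0,"y":0,"z":0,"rx":0,"ry":0,"rz":0,"fingers":0.55},{"x":0,"y":0,"z":0,"rx":0,"ry":0,"rz":0,"fingers":0.55},{"x":0,"y":0,"z":0,"rx":0,"ry":0,"rz":0,"fingers":0.55}]' 50
```

```text
time: 5.63
ee_pos: [0.5013, 0.2223, 0.0511]
tcp_rot: [[-0.94, -0.34, 0.003], [-0.34, 0.94, 0.001], [-0.003, -0.0, -1.0]]
wrist_force: [0.1, 0.5, -0.3]
opening: 0.554
gripper_force: 0.0
```

```bash
python3 -m jog '[{"x":0,"y":-0.05,"z":-0.2,"rx":0,"ry":0,"rz":0,"fingers":0.55},{"x":0,"y":0,"z":0,"rx":0,"ry":0,"rz":0,"fingers":0.4},{"x":0,"y":0,"z":0,"rx":0,"ry":0,"rz":0,"fingers":0.3},{"x":0,"y":0,"z":0,"rx":0,"ry":0,"rz":0,"fingers":0.15},{"x":0,"y":0,"z":0,"rx":0,"ry":0,"rz":0,"fingers":0.15},{"x":0,"y":0,"z":0,"rx":0,"ry":0,"rz":0,"fingers":0.15},{"x":0,"y":0,"z":0,"rx":0,"ry":0,"rz":0,"fingers":0.15},{"x":0,"y":0,"z":0,"rx":0,"ry":0,"rz":0,"fingers":0.15}]' 50
```

```text
time: 6.3
ee_pos: [0.5001, 0.22, 0.0432]
tcp_rot: [[-0.941, -0.34, 0.0], [-0.34, 0.941, 0.0], [-0.0, 0.0, -1.0]]
wrist_force: [-0.1, 0.1, 0.8]
opening: 0.257
gripper_force: 50.0
```

```bash
python3 -m jog '[{"x":0,"y":0,"z":0.11,"rx":0,"ry":0,"rz":0,"fingers":0.15},{"x":0,"y":0,"z":0.11,"rx":0,"ry":0,"rz":0,"fingers":0.15},{"x":0,"y":0,"z":0,"rx":0,"ry":0,"rz":0,"fingers":0.15},{"x":-0.2,"y":-0.072,"z":0,"rx":0,"ry":0,"rz":0,"fingers":0.15},{"x":-0.2,"y":-0.072,"z":0,"rx":0,"ry":0,"rz":0,"fingers":0.15},{"x":-0.2,"y":-0.072,"z":0,"rx":0,"ry":0,"rz":0,"fingers":0.15}]' 50
```

```text
time: 6.8
ee_pos: [0.4809, 0.2131, 0.0491]
tcp_rot: [[-0.941, -0.34, -0.001], [-0.34, 0.941, -0.0], [0.001, 0.0, -1.0]]
wrist_force: [0.5, 0.2, -0.7]
opening: 0.257
gripper_force: 50.0
```

```bash
python3 -m jog '[{"x":-0.35,"y":-0.127,"z":0,"rx":0,"ry":0,"rz":0,"fingers":0.15},{"x":-0.4,"y":-0.145,"z":0,"rx":0,"ry":0,"rz":0,"fingers":0.15},{"x":-0.4,"y":-0.145,"z":0,"rx":0,"ry":0,"rz":0,"fingers":0.15},{"x":-0.4,"y":-0.145,"z":0,"rx":0,"ry":0,"rz":0,"fingers":0.15},{"x":-0.4,"y":-0.145,"z":0,"rx":0,"ry":0,"rz":0,"fingers":0.15},{"x":-0.4,"y":-0.145,"z":0,"rx":0,"ry":0,"rz":0,"fingers":0.15},{"x":-0.4,"y":-0.145,"z":0,"rx":0,"ry":0,"rz":0,"fingers":0.15},{"x":0,"y":0,"z":0,"rx":0,"ry":0,"rz":0,"fingers":0.15},{"x":0,"y":0,"z":0,"rx":0,"ry":0,"rz":0,"fingers":0.15}]' 50
python3 - <<'E'
from h import *
import cv2
out=[]
for c in["side","top"]:
    im=bot.read_camera(c)[:,:,::-1]
    o=proj(c,[.5,.2,.05]).astype(int);out.append(cv2.resize(im[o[1]-50:o[1]+50,o[0]-40:o[0]+40],None,fx=5,fy=5,interpolation=2))
cv2.imwrite("pics/d1.png",np.hstack(out))
print(bot.spot_point("gouge_edge","side")[:1],bot.spot_point("gouge_edge","top")[:1])
E
```

```text
time: 7.55
ee_pos: [0.3987, 0.1833, 0.0493]
tcp_rot: [[-0.941, -0.34, 0.0], [-0.34, 0.941, 0.0], [-0.0, 0.0, -1.0]]
wrist_force: [0.1, 0.1, -0.9]
opening: 0.255
gripper_force: 50.0
[{'xy': [266.6, 375.4], 'score': 0.56}] [{'xy': [203.1, 200.1], 'score': 0.53}]
```

View pics/d1.png

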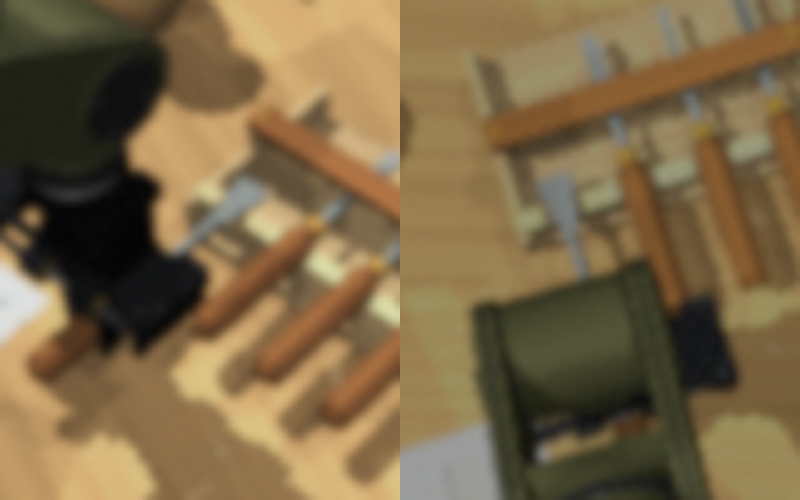

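The gouge is drawn clear: its blade at about (560,185) in the top crop is well in front of the rear rail, and the wrist feels only its weight. Next I lift and tip it.

```bash
python3 -m jog '[{"x":0,"y":0,"z":0.4,"rx":0,"ry":0,"rz":0,"fingers":0.15},{"x":0,"y":0,"z":0.7,"rx":0,"ry":0,"rz":0,"fingers":0.15},{"x":0,"y":0,"z":0.8,"rx":0,"ry":0,"rz":0,"fingers":0.15},{"x":0,"y":0,"z":0.8,"rx":0.1,"ry":-0.3,"rz":0,"fingers":0.15},{"x":0,"y":0,"z":0.7,"rx":0.2,"ry":-0.6,"rz":0,"fingers":0.15},{"x":0,"y":0,"z":0.5,"rx":0.3,"ry":-0.8,"rz":0,"fingers":0.15},{"x":0,"y":0,"z":0.2,"rx":0.3,"ry":-0.8,"rz":0,"fingers":0.15},{"x":0,"y":0,"z":0,"rx":0.3,"ry":-0.8,"rz":0,"fingers":0.15},{"x":0,"y":0,"z":0,"rx":0.3,"ry":-0.8,"rz":0,"fingers":0.15},{"x":0,"y":0,"z":0,"rx":0.3,"ry":-0.8,"rz":0,"fingers":0.15},{"x":0,"y":0,"z":0,"rx":0.3,"ry":-0.8,"rz":0,"fingers":0.15},{"x":0,"y":0,"z":0,"rx":0.2,"ry":-0.6,"rz":0,"fingers":0.15}]' 50
```

```text
time: 8.75
ee_pos: [0.3992, 0.1834, 0.1721]
tcp_rot: [[-0.717, -0.34, 0.609], [-0.257, 0.94, 0.222], [-0.648, 0.003, -0.762]]
wrist_force: [-0.9, -0.2, -2.3]
opening: 0.261
gripper_force: 50.0
```

```bash
python3 -m jog '[{"x":0.05,"y":-0.4,"z":0,"rx":0,"ry":0,"rz":-0.2,"fingers":0.15},{"x":0.1,"y":-0.7,"z":0,"rx":0,"ry":0,"rz":-0.4,"fingers":0.15},{"x":0.1,"y":-0.9,"z":0,"rx":0,"ry":0,"rz":-0.5,"fingers":0.15},{"x":0.1,"y":-0.9,"z":0,"rx":0,"ry":0,"rz":-0.5,"fingers":0.15},{"x":0.1,"y":-0.9,"z":0,"rx":0,"ry":0,"rz":-0.5,"fingers":0.15},{"x":0.1,"y":-0.9,"z":0,"rx":0,"ry":0,"rz":-0.5,"fingers":0.15},{"x":0.1,"y":-0.9,"z":0,"rx":0,"ry":0,"rz":-0.5,"fingers":0.15},{"x":0.1,"y":-0.9,"z":0,"rx":0,"ry":0,"rz":-0.5,"fingers":0.15},{"x":0.1,"y":-0.9,"z":0,"rx":0,"ry":0,"rz":-0.5,"fingers":0.15},{"x":0.1,"y":-0.9,"z":0,"rx":0,"ry":0,"rz":-0.5,"fingers":0.15},{"x":0.1,"y":-0.6,"z":0,"rx":0,"ry":0,"rz":-0.4,"fingers":0.15},{"x":0,"y":-0.3,"z":0,"rx":0,"ry":0,"rz":-0.2,"fingers":0.15}]' 50
python3 - <<'E'
from h import *
for k in range(2):
  for c in ("side","top"):
    bot.read_camera(c);d=bot.spot_point("lamp_lens",c)[:1]
    m=bot.cut_out("lamp",c)[:1]
    print(c,[onz(c,q["xy"],.38).round(4) for q in d],d and round(d[0]["score"],2),m and m[0]["rect"],[ (q["xy"],round(q["score"],2)) for q in bot.spot_point("gouge_edge",c)[:2]])
E
```

```text
time: 9.75
ee_pos: [0.4311, -0.0944, 0.1727]
tcp_rot: [[-0.748, 0.2, 0.633], [0.154, 0.98, -0.127], [-0.645, 0.002, -0.764]]
wrist_force: [0.5, 0.5, -1.0]
opening: 0.258
gripper_force: 50.0
side [array([ 0.5848, -0.2111,  0.38  ])] 0.71 [284.8, 180.4, 491.7, 384.0] [([294.8, 215.4], 0.78)]
top [array([ 0.5695, -0.2169,  0.38  ])] 0.63 [305.4, 137.9, 483.8, 210.7] [([303.1, 187.1], 0.73)]
side [array([ 0.5901, -0.2087,  0.38  ])] 0.96 [284.5, 179.5, 491.3, 384.0] [([296.0, 212.1], 0.64)]
top [array([ 0.5789, -0.2123,  0.38  ])] 0.91 [307.5, 139.7, 486.2, 212.1] [([301.8, 186.6], 0.77)]
```

Run:
```python
from h import *
def tri(a,b):
    A=[];B=[]
    for c,x in(("side",a),("top",b)):
        o,d=ray(c,x);d/=np.linalg.norm(d);M=np.eye(3)-np.outer(d,d);A.append(M);B.append(M@o)
    return np.linalg.lstsq(np.vstack(A),np.hstack(B),rcond=None)[0].round(4)
s=bot.get_state();t=np.array(s["ee_pos"]);R=np.array(s["tcp_rot"]);e=t-.17*R[:,0]
print("tcp",t.round(4),"edge pred",e.round(4),"edge seen",tri((295.4,213.7),(302.4,186.9)),s["wrist_force"])
print("lens tri",tri(proj("side",[.5853,-.2115,.38]),proj("top",[.5738,-.2137,.38])))
l=np.array([.580,-.2125,.28]);print("shift units",((l-e)/.03).round(2))
```

```text
tcp [ 0.431  -0.0924  0.1726] edge pred [ 0.5582 -0.1181  0.2824] edge seen [ 0.5653 -0.1169  0.2787] [ 0.14582808 -0.34301914 -0.94537296]
lens tri [ 0.5768 -0.2143  0.3857]
shift units [ 0.73 -3.15 -0.08]
```

```bash
python3 -m jog '[{"x":0.05,"y":-0.3,"z":0,"rx":0,"ry":0,"rz":0,"fingers":0.15},{"x":0.1,"y":-0.5,"z":0,"rx":0,"ry":0,"rz":0,"fingers":0.15},{"x":0.1,"y":-0.6,"z":0,"rx":0,"ry":0,"rz":0,"fingers":0.15},{"x":0.1,"y":-0.6,"z":0,"rx":0,"ry":0,"rz":0,"fingers":0.15},{"x":0.1,"y":-0.5,"z":0,"rx":0,"ry":0,"rz":0,"fingers":0.15},{"x":0.1,"y":-0.4,"z":0,"rx":0,"ry":0,"rz":0,"fingers":0.15},{"x":0.05,"y":-0.3,"z":0,"rx":0,"ry":0,"rz":0,"fingers":0.15},{"x":0,"y":0,"z":0,"rx":0,"ry":0,"rz":0,"fingers":0.15},{"x":0,"y":0,"z":0,"rx":0,"ry":0,"rz":0,"fingers":0.15},{"x":0,"y":0,"z":0,"rx":0,"ry":0,"rz":0,"fingers":0.15},{"x":0,"y":0,"z":0,"rx":0,"ry":0,"rz":0,"fingers":0.15}]' 50
python3 - <<'E'
from h import *
import cv2
s=bot.get_state();t=np.array(s["ee_pos"]);R=np.array(s["tcp_rot"]);e=t-.17*R[:,0]
print("edge pred",e.round(4),s["joint_vel"])
out=[]
for c in["side","top"]:
    im=cv2.resize(bot.read_camera(c)[:,:,::-1],None,fx=4,fy=4,interpolation=2)
    print(c,[onz(c,d["xy"],.38).round(3) for d in bot.spot_point("lamp_lens",c)[:1]],[(onz(c,d["xy"],e[2]).round(3),round(d["score"],2)) for d in bot.spot_point("gouge_edge",c)[:2]])
    P=lambda x:tuple((proj(c,x)*4+2).astype(int).tolist())
    cv2.circle(im,P(e),3,(0,0,255),-1)
    th=np.linspace(0,2*np.pi,60);cv2.polylines(im,[np.array([P([.578+.0655*np.cos(a),-.213+.0655*np.sin(a),.38]) for a in th])],True,(0,255,0),1)
    o=P([.55,-.2,.28]);out.append(im[o[1]-250:o[1]+250,o[0]-200:o[0]+200])
cv2.imwrite("pics/f1.png",np.hstack(out))
E
```

```text
time: 11.47
ee_pos: [0.4489, -0.1878, 0.1724]
tcp_rot: [[-0.748, 0.195, 0.634], [0.151, 0.981, -0.124], [-0.646, 0.003, -0.763]]
wrist_force: [0.6, 0.6, -1.2]
opening: 0.257
gripper_force: 50.0
edge pred [ 0.5762 -0.2135  0.2822] [ 0.21941156 -0.1759803   0.01876429  0.04498683 -0.11608636  0.02394388]
side [array([ 0.588, -0.21 ,  0.38 ])] [(array([0.457, 0.229, 0.282]), 0.58)]
top [array([ 0.582, -0.213,  0.38 ])] []
```

View pics/f1.png

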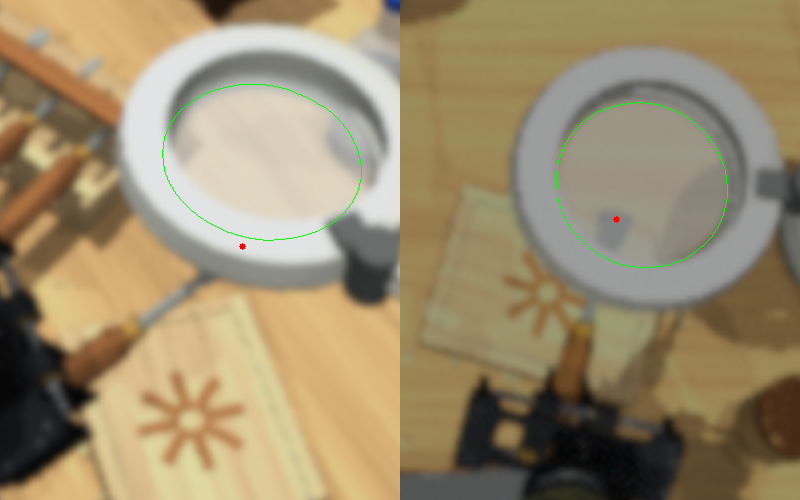

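The edge is seen through the lens in the top view, near its middle at about (612,225). The side view shows the shank clear of the ring and nothing touching, so I hand it in.

Run:
```python
from plant import bot
print(bot.sign_off())
```

```text
the job is handed in; nothing more can be done
None
```

I handed the job in with the fishtail gouge gripped at 50 N and sloping up about 40°. Its edge is about 10 cm below the lens and within roughly 12 mm of its middle (both estimated from the arm pose and camera fits), and the last pictures show it clear of the lamp and board; no verdict was returned.

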